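# Hold the bolt head behind the dispenser bracket

### The arm

A 7-joint arm with a two-finger parallel gripper is mounted at the origin on the work surface. World frame = base frame: x ahead of the robot, y to its left, z up, the work surface at z = 0. Lengths are in m, angles in degrees, forces in N, time in s.
With the tool pointing down it reaches from about 0.425 to 0.875 m from the base axis. Payload 4.7 kg.
Tool frame: the origin (TCP) lies at the centre of the arm's flange, where the gripper is bolted on; the fingertips stand 182 mm ahead of it and the grasp point (between the pads) lies 164 mm ahead of it; z points along the fingers, x is the direction in which the jaws open and shut, and the axes are right-handed (so a half turn about z gives the same grasp; the last joint's range is limited). The gripper opens to 87 mm and grips with 3 to 60 N. Pads are 19 mm wide; open, the fingers measure 117 mm over their backs; the gripper's body (75 mm by 190 mm) begins 51 mm behind the grasp point.
Start: joints at [-72.416, 18.392, -4.016, 83.108, 1.295, 78.541, -3.26], TCP at [0.188, 0.622, 0.405] pointing down, gripper open.
Joint ranges: [-163.93, 163.93], [-17.29, 119.83], [-79.2, 71.16], [3.27, 140.29], [-89.18, 269.18], [5.43, 117.66], [-154.24, 154.24]. Speed limits (degrees/s): [147.25, 147.25, 180, 180, 180, 180, 180].

### API

Orientations are given as [roll, pitch, yaw] about the fixed x, y, z axes, in that order (R = Rz(yaw) Ry(pitch) Rx(roll)).
In Python, from cell import env gives the robot as it stands. The module is installed in compiled form; this text tells all that it offers.
- The arm moves only by the tool carry_out, never from a script. Its argument "increments" is a list of rows, each a list of 5 numbers: the shift along the world's x, y, z in m, then the turn about the world's z in degrees, then the gripper's target within -1 to 1 (shut at 1, half-way at 0, fully open at -1). In form: [[dx, dy, dz, spin, jaw], ...]. A call has 1 to 20 rows; each row is the pose to reach, as a shift and turn from the pose commanded when the call began; what a row does not reach only later rows make up. A row lasts 1/10 s, in which the tool goes at most 50 mm and 8.59 degrees, less where a joint would pass 70% of its speed; a pose out of reach is approached as far as the arm can. A call with a gripper value outside its range is refused whole. The fingers move at their own pace and stop on an object; "grip_force" is the grip in N (left out, the last holds). Time passes only in rows, so rows that repeat a pose let the fingers close. It gives the time, the measured TCP pose, the force and the opening at its end, in the units of the state.
- env.get_obs(): the state, without advancing time (a new reading comes with each control period).
- env.read_camera(name): name is "scene" or "top" or "wrist"; returns (picture, depth): 384x512x3 uint8, red, green, blue; 384x512 float32, m along the optical axis (not along the pixel's ray), 0 where there is no reading.
- env.get_calibration(name): a dict with "K" (3x3 intrinsics, pixels), "camera_from_world" (4x4, takes a point from world to camera coordinates); the wrist camera has in their place "T_tool_cam" (4x4, takes a point from camera to tool coordinates, whose origin is the TCP and whose axes are the tool frame's). Camera axes: x right, y down, z forward; pixel columns grow to the right and rows downward; lengths in m; the calibration is good to about 2 mm. A picture is of the moment at which its call begins: read the wrist's pose just before it. get_calibration takes no time and is no camera call.
- env.sign_off(): hands the job in, once; it reports no verdict.
The state is a dict: "time_s": time; "qpos": joint angles; "joint_velocities": joint speeds; "effort": joint torques, N m; "tool_pos": TCP position; "tool_rot": TCP orientation; "force": force on the tool from outside, world axes, zero at the start; "wrist_torque": the same for the moment, N m; "grip_width": finger opening in m.
Only numpy, scipy, OpenCV 4.12 (cv2) and the standard library are available. Lean on these libraries where they do the work, as an engineer would, in place of code of your own. Each camera call takes 0.05 s, during which the arm holds its last target.

### The job

I am under the bench doing up the lock nut of the tie dispenser's bracket, but the bolt is turning round with the nut. Lift the black cap off the bolt head in the gap behind the bracket and lay it in the terracotta saucer, then reach down into the gap, take the bare hex head by its sides between the fingers and hold it so that it stops turning. Finish while still gripping the head so I can go on tightening, and leave everything else on the bench where it stands.

Things in the scene. Friction and masses are not known exactly. Their poses are not given: they have to be found in the camera images.
- station: the tie dispenser's mounting, fixed to the bench: black steel angle bracket (100 mm wide, upright 86 mm high, 6 mm thick), a white push dispenser on its robot side reaching to x = -91 mm, and behind it a hinoki batten 180 mm long, 40 mm deep, 55 mm high. Origin on the bench top on the bolt's axis; x from the upright to the batten (away from the robot), y along the gap, z up
- gap (a point): middle of the gap's floor, the top of the bracket's foot plate, 6 mm above the bench top, on the bolt's axis; axes as the station. The gap is 61 mm across, from the upright's back face at x = -30 mm to the batten's face at x = +31 mm, and open above and at both ends (y)
- bolt: M16 steel hex bolt standing upright in the gap. Origin on the bench top on its axis; its x axis is square to one pair of flats (flats face every 60 degrees). It turns about its vertical z axis with the nut below, anticlockwise seen from above, at about 0.15 rad/s; holding it takes about 0.12 N m. It cannot rise or shift
- bolt_head (a point): centre of the top of the bolt's hex head, 19 mm above the bench top; the head is 24 mm across flats, 27.7 mm across corners and 10 mm high, on a 3 mm washer; axes as the bolt
- cap: the black plastic cap that covers the bolt head at the start: an upside-down cup 38 mm across and 22 mm high, open below, about 15 g, loose, rim resting on the foot plate (rim at z = 6 mm), 2.6 mm of play round the head's corners. Origin at the centre of the rim (its lower end as it starts), z towards its closed top
- cap_mid (a point): the middle of the cap, 11 mm from the rim plane
- saucer: a loose terracotta saucer standing on the bench, left or right of the bracket: 120 mm across the rim, 22 mm high, floor 6 mm thick and about 95 mm across. Origin at the centre of its underside, z up
- pot: bystander: terracotta pot, 122 mm across, 105 mm high, on the other side of the bracket from the saucer; origin at the centre of its underside
- cloche: bystander: round glass cloche, 180 mm across, 191 mm high, near the back edge; origin at the centre of its rim
- rake: bystander: black steel bonsai rake, 225 mm long, lying flat in front of the bracket, 14 mm high; origin under the front end of its handle, x towards the tines
- scoop: bystander: grey silicone scoop, 160 mm long, 31 mm high, lying in front of the bracket; origin under its bowl's rear part, x away from the handle
- reel: bystander: reel of bonsai wire, 72 mm across, 38 mm high; origin at the centre of its underside
- small_pots: bystander: stack of small black nursery pots, 72 mm across, 84 mm high; origin at the centre of its underside
- mister: bystander: amber glass mist bottle, 72 mm across, 176 mm high; origin at the centre of its underside
Not all that is in view belongs to the job. Of the things that look like the cap, the smallest one is meant.

How it is judged:
By the outcome, as a careful person would: the job done as asked, in the order asked, and still so for the second after the job is handed in, while the arm keeps its last pose, push and grip.
It also fails if it takes over 59 s, if anything falls off the work surface, if the arm or the gripper's body presses on something with over 40 N, if the wrist force passes 120 N, or if a joint passes its speed limit or range.

## Working session

There is one attempt and no reset: what is moved stays moved. The work goes in short steps, Python scripts to look and compute and a tool call to move; the robot and the scene stay as the last step left them, time stands still between calls to the robot, and variables do not carry over. Pictures are saved under pics/ and viewed, and the job is handed in when it is done.

Besides the shell and the picture viewer there is one more tool, called by a JSON object that holds its "op" and its "data", one argument or row to a line. carry_out: Moves the arm, as the interface text tells. Its arguments: {"type":"object","properties":{"increments":{"type":"array"},"grip_force":{"type":"number"}},"required":["increments"]}

```bash
mkdir -p pics; cat > h.py <<'E'
from cell import env
import numpy as np, cv2
from scipy.spatial.transform import Rotation as R
def save(n,f): 
    p,d=env.read_camera(n); cv2.imwrite('pics/'+f+'.png',p[:,:,::-1]); np.savez('pics/'+f+'.npz',p=p,d=d); return p,d
def cam(n,o=None):
    c=env.get_calibration(n); K=np.array(c['K'])
    if n!='wrist': return K,np.linalg.inv(np.array(c['camera_from_world']))
    T=np.eye(4); T[:3,:3]=R.from_euler('xyz',o['tool_rot'],degrees=True).as_matrix(); T[:3,3]=o['tool_pos']
    return K,T@np.array(c['T_tool_cam'])
def onplane(K,W,uv,z):
    uv=np.atleast_2d(np.array(uv,float)); r=np.c_[uv,np.ones(len(uv))]@np.linalg.inv(K).T@W[:3,:3].T
    o=W[:3,3]; return o+r*((z-o[2])/r[:,2])[:,None]
def cloud(K,W,d):
    v,u=np.mgrid[:d.shape[0],:d.shape[1]]
    P=np.stack([(u-K[0,2])/K[0,0]*d,(v-K[1,2])/K[1,1]*d,d],-1)
    return P@W[:3,:3].T+W[:3,3]
E
python3 - <<'E'
from h import *
o=env.get_obs(); print(o)
for n in ['scene','top']:
    save(n,n+'0'); K,W=cam(n); print(n,K,W)
E
```

```text
{'time_s': 0.0, 'qpos': array([-72.41456975,  18.4379891 ,  -4.01398939,  83.17695006,
         1.29361871,  78.54130592,  -3.26114615]), 'joint_velocities': array([ 0.00369124, -0.00114246,  0.00556334, -0.04221091,  0.04705533,
       -0.01415732,  0.0402032 ]), 'effort': array([-6.22184853e-04, -4.91273260e+01, -4.04549316e-01, -3.12549520e+01,
       -6.40135864e-02,  4.32283350e-02,  1.61932353e-04]), 'tool_pos': array([0.18760515, 0.62210682, 0.40365516]), 'tool_rot': array([1.79994946e+02, 1.11081210e-01, 7.32214745e+01]), 'force': array([0.03966771, 0.87291857, 0.80927381]), 'wrist_torque': array([0.0351703 , 0.00774346, 0.02216068]), 'grip_width': 0.08723593206305652}
scene [[395.39096405   0.         248.73825429]
 [  0.         395.39096405 194.58007187]
 [  0.           0.           1.        ]] [[-0.16227427  0.81692441 -0.55344519  1.11623754]
 [ 0.98672712  0.130903   -0.09609365  0.04585946]
 [-0.00605361 -0.5616929  -0.82732366  0.88604578]
 [ 0.          0.          0.          1.        ]]
top [[398.64772817   0.         255.30478956]
 [  0.         398.64772817 188.73463052]
 [  0.           0.           1.        ]] [[ 0.00759789 -0.99226723  0.12388711  0.45891875]
 [-0.99984084 -0.00953831 -0.01507715 -0.05153205]
 [ 0.01614224 -0.12375283 -0.99218177  1.0112332 ]
 [ 0.          0.          0.          1.        ]]
```

View pics/scene0.png

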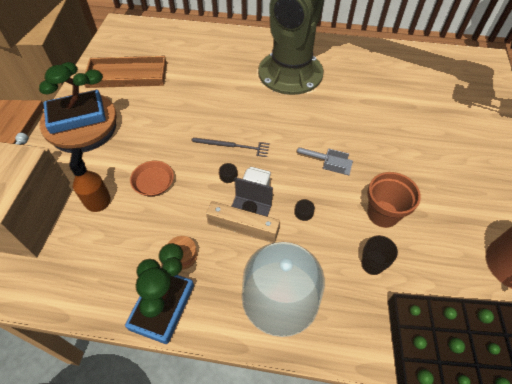

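View pics/top0.png

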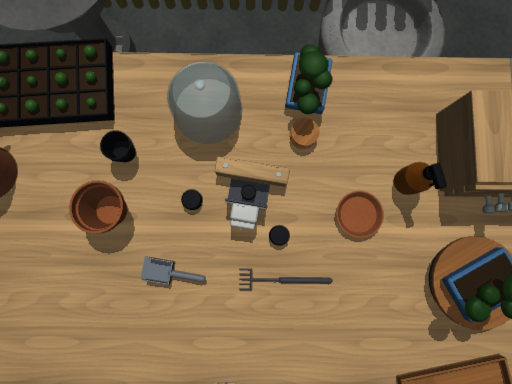

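The scene view (mirrored) and top view agree. The bracket and dispenser are at about (245,205) in top, with the batten behind at (252,171) and the cap in the gap at (248,191). The saucer is at (359,215) and the decoy caps are at (191,200) and (279,235). Next I'll measure these.

```bash
python3 - <<'E'
from h import *
p=np.load('pics/top0.npz'); im=p['p'];d=p['d']; K,W=cam('top'); C=cloud(K,W,d)
cv2.imwrite('pics/topcrop.png',cv2.resize(im[140:245,195:300],None,fx=6,fy=6,interpolation=cv2.INTER_CUBIC)[:600,:,::-1])
# batten top
Z=C[:,:,2]
win=np.zeros(Z.shape,bool); win[145:200,205:300]=1
hsv=cv2.cvtColor(im,cv2.COLOR_RGB2HSV)
m=win&(abs(Z-0.055)<0.006)&(hsv[:,:,1]>50)&(hsv[:,:,2]>120)
n,l,s,c=cv2.connectedComponentsWithStats(m.astype(np.uint8)); k=1+np.argmax(s[1:,4]); m=l==k
uv=np.argwhere(m)[:,::-1]; P=onplane(K,W,uv,0.055)
r=cv2.minAreaRect((P[:,:2]*1000).astype(np.float32)); print('batten',r,cv2.boxPoints(r))
# upright top
win=np.zeros(Z.shape,bool); win[170:235,215:285]=1
m=win&(abs(Z-0.086)<0.006); uv=np.argwhere(m)[:,::-1]; print(len(uv)); 
m2=m&(hsv[:,:,2]<110); uv=np.argwhere(m2)[:,::-1]; P=onplane(K,W,uv,0.086); r=cv2.minAreaRect((P[:,:2]*1000).astype(np.float32)); print('upright',r)
# saucer
m=(hsv[:,:,0]<14)&(hsv[:,:,1]>110); m[:, :325]=0; m[:,395:]=0; m[:180]=0; m[250:]=0
n,l,s,c=cv2.connectedComponentsWithStats(m.astype(np.uint8)); k=1+np.argmax(s[1:,4])
uv=np.argwhere(l==k)[:,::-1]; print(s[k]); P=onplane(K,W,uv,.022)[:,:2]; print('saucer',cv2.minEnclosingCircle((P*1000).astype(np.float32)),P.mean(0))
for u,v in [(248,192),(191,200),(279,235),(244,214),(359,215),(247,182)]: print((u,v),C[v,u])
E
```

```text
batten ((625.7026977539062, -57.18120574951172), (179.151611328125, 38.51691818237305), 80.9974594116211) [[ 592.6648   -142.64003 ]
 [ 630.7073   -148.6671  ]
 [ 658.7406     28.277618]
 [ 620.6981     34.304688]]
565
upright ((522.8692626953125, -40.172813415527344), (97.222900390625, 45.83804702758789), 81.02334594726562)
[ 336  191   48   47 1767]
saucer ((521.641357421875, -326.8485107421875), 59.577537536621094) [ 0.52154388 -0.32697496]
(248, 192) [ 0.57343335 -0.04839659  0.02724127]
(191, 200) [0.55184119 0.09178309 0.03087146]
(279, 235) [ 0.46787874 -0.1253305   0.02978881]
(244, 214) [ 0.51535497 -0.03976678  0.08231412]
(359, 215) [ 0.52011525 -0.33054956  0.00340839]
(247, 182) [ 0.60162709 -0.04552569  0.0051803 ]
```

View pics/topcrop.png

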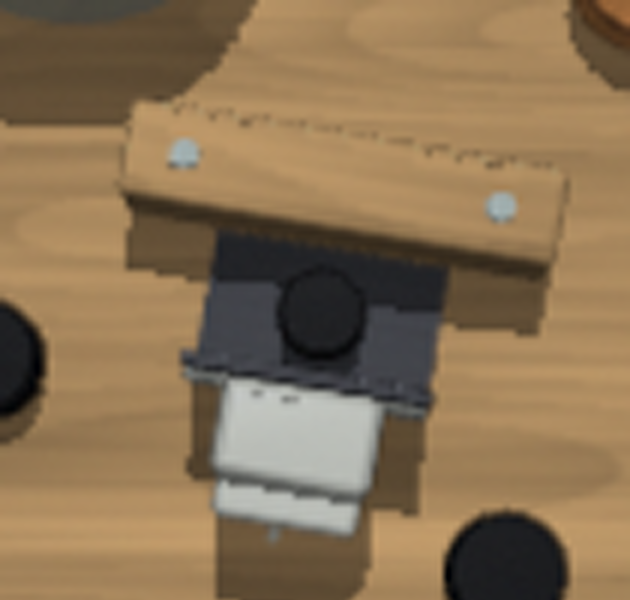

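```bash
python3 - <<'E'
from h import *
p=np.load('pics/top0.npz'); im=p['p'];d=p['d']; K,W=cam('top'); C=cloud(K,W,d)
for u,v,z in [(204,100,.1),(414,179,.1),(432,178,.17),(305,132,.05),(118,147,.08),(98,207,.1)]: print((u,v),C[v,u],onplane(K,W,(u,v),z)[0])
# cap circle at z=.028
m=np.zeros(d.shape,np.uint8); g=im.max(2); m[180:202,238:260]=(g[180:202,238:260]<42)
n,l,s,c=cv2.connectedComponentsWithStats(m); k=1+np.argmax(s[1:,4]); print(s[k],c[k]); 
M=(C[:,:,2]>.022)&(C[:,:,2]<.034); M[:178]=0;M[205:]=0;M[:,:236]=0;M[:,262:]=0
uv=np.argwhere(M)[:,::-1]; P=onplane(K,W,uv,.028)*1000; print(len(uv),P.mean(0),cv2.minEnclosingCircle(P[:,:2].astype(np.float32)))
# station frame heights along x slice
o=np.array([.5753,-.0492]); a=np.radians(-9); ex=np.array([np.cos(a),np.sin(a)]); ey=np.array([-ex[1],ex[0]])
D=C[:,:,:2]-o; sx=D@ex; sy=D@ey
for lo in range(-110,90,5):
    q=(sx*1000>lo)&(sx*1000<lo+5)&(abs(sy)<.1)&(C[:,:,2]>.04)
    if q.sum(): print(lo,q.sum(),np.percentile(C[:,:,2][q],[5,50,98]).round(3),(sy[q]*1000).min().round(),(sy[q]*1000).max().round())
E
```

```text
(204, 100) [0.76253731 0.05067229 0.15744727] [0.78296639 0.05754914 0.1       ]
(414, 179) [ 0.59847102 -0.43273783  0.10385642] [ 0.59906413 -0.43435799  0.1       ]
(432, 178) [ 0.59308679 -0.45060629  0.15581662] [ 0.5908622  -0.44398937  0.17      ]
(305, 132) [ 0.72465585 -0.18972787  0.03982505] [ 0.7218724  -0.18828035  0.05      ]
(118, 147) [0.68361139 0.27808832 0.02845278] [0.67182618 0.2607996  0.08      ]
(98, 207) [0.53435023 0.32751957 0.00692519] [0.52735957 0.29239074 0.1       ]
[238 180  22  22 336] [248.20238095 189.7202381 ]
185 [576.98417317 -49.60087692  28.        ] ((586.0314331054688, -54.00727081298828), 30.572912216186523)
-95 14 [0.062 0.071 0.073] -19.0 26.0
-90 52 [0.07  0.073 0.076] -28.0 29.0
-85 52 [0.071 0.073 0.077] -28.0 28.0
-80 56 [0.071 0.074 0.084] -27.0 28.0
-75 61 [0.082 0.084 0.087] -30.0 31.0
-70 60 [0.082 0.086 0.09 ] -30.0 32.0
-65 58 [0.081 0.086 0.089] -31.0 30.0
-60 56 [0.082 0.085 0.088] -30.0 31.0
-55 59 [0.082 0.086 0.088] -32.0 32.0
-50 58 [0.083 0.085 0.09 ] -31.0 31.0
-45 64 [0.073 0.086 0.088] -47.0 37.0
-40 100 [0.073 0.082 0.088] -49.0 49.0
-35 87 [0.083 0.086 0.089] -49.0 50.0
30 189 [0.042 0.053 0.057] -89.0 88.0
35 142 [0.052 0.055 0.058] -89.0 88.0
40 153 [0.052 0.055 0.057] -88.0 89.0
45 155 [0.052 0.055 0.058] -88.0 90.0
50 150 [0.052 0.055 0.058] -90.0 89.0
55 145 [0.051 0.055 0.058] -88.0 89.0
60 145 [0.052 0.054 0.058] -88.0 88.0
65 143 [0.052 0.054 0.058] -90.0 89.0
70 17 [0.05  0.053 0.054] -47.0 87.0
```

{"op": "carry_out", "data": {
  "increments": [
    [0.03, -0.05, 0, 0, -1],
    [0.06, -0.1, 0, 1, -1],
    [0.09, -0.14, 0, 2, -1],
    [0.11, -0.19, 0, 3, -1],
    [0.14, -0.24, 0, 4, -1],
    [0.16, -0.28, 0, 5, -1],
    [0.19, -0.32, 0, 6, -1],
    [0.21, -0.37, 0, 7, -1],
    [0.24, -0.42, 0, 7.8, -1],
    [0.26, -0.46, 0, 7.8, -1],
    [0.29, -0.5, 0, 7.8, -1],
    [0.31, -0.54, 0, 7.8, -1],
    [0.33, -0.58, 0, 7.8, -1],
    [0.35, -0.62, 0, 7.8, -1],
    [0.37, -0.65, 0, 7.8, -1],
    [0.37, -0.672, 0, 7.8, -1],
    [0.37, -0.672, 0, 7.8, -1],
    [0.37, -0.672, 0, 7.8, -1],
    [0.37, -0.672, 0, 7.8, -1],
    [0.37, -0.672, 0, 7.8, -1]
  ]
}}

```text
time_s: 2.1
tool_pos: [0.5575, -0.0478, 0.4047]
tool_rot: [-180.0, -0.0, 81.2]
force: [0.0, -0.2, -0.8]
grip_width: 0.0872
```

{"op": "carry_out", "data": {
  "increments": [
    [0.018, -0.001, -0.04, 0, -1],
    [0.018, -0.001, -0.07, 0, -1],
    [0.018, -0.001, -0.1, 0, -1],
    [0.018, -0.001, -0.1, 0, -1],
    [0.018, -0.001, -0.1, 0, -1]
  ]
}}

```text
time_s: 2.6
tool_pos: [0.5757, -0.0498, 0.3052]
tool_rot: [-180.0, -0.0, 81.1]
force: [0.6, -0.1, 1.5]
grip_width: 0.087
```

```bash
python3 - <<'E'
from h import *
o=env.get_obs(); print(o['tool_pos'],o['tool_rot']); save('wrist','w1'); K,W=cam('wrist',o); print(K,W)
c=np.array([[.5753,-.0492,z,1] for z in (.028,.086,.019)]); q=(np.linalg.inv(W)@c.T)[:3]; uv=K@q; print((uv[:2]/uv[2]).T)
save('top','top1'); save('scene','scene1')
E
```

```text
[ 0.57568243 -0.04982917  0.3051779 ] [-1.79977912e+02 -4.22284834e-03  8.10994694e+01]
[[341.11733756   0.         262.79337318]
 [  0.         341.11733756 194.36165438]
 [  0.           0.           1.        ]] [[ 1.54182421e-01  9.55075455e-01  2.53098115e-01  5.08111901e-01]
 [ 9.88042009e-01 -1.49265327e-01 -3.86374231e-02 -3.96841133e-02]
 [ 8.77118401e-04  2.56028782e-01 -9.66668761e-01  2.85329169e-01]
 [ 0.00000000e+00  0.00000000e+00  0.00000000e+00  1.00000000e+00]]
[[263.73090275 193.98534849]
 [264.06375294 217.9995648 ]
 [263.69142552 191.13717597]]
```

View pics/w1.png

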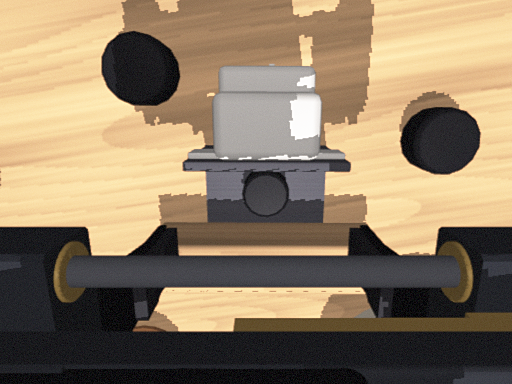

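View pics/top1.png

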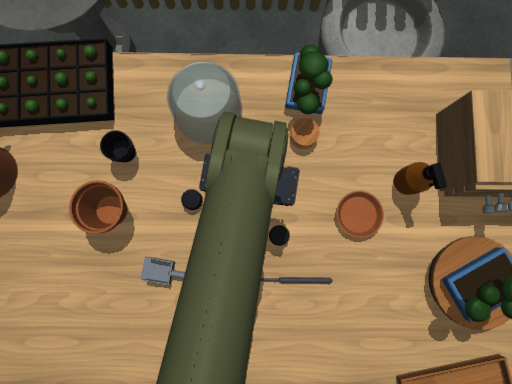

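View pics/scene1.png

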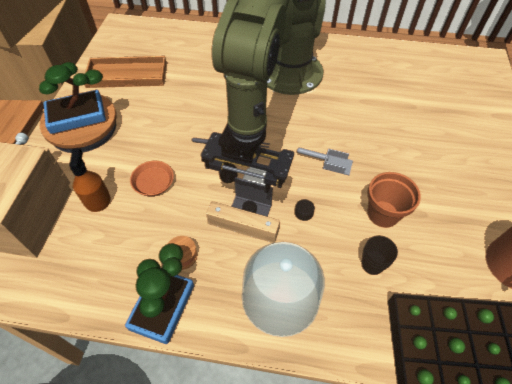

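Wrist view: the cap is at about (266,194), against (264,194) predicted from the top view. The body's long side runs along the jaw axis, as hoped. I'll refine the cap and station positions from this view.

```bash
python3 - <<'E'
from h import *
p=np.load('pics/w1.npz'); im=p['p'];d=p['d']
o=env.get_obs(); K,W=cam('wrist',o); C=cloud(K,W,d)
cv2.imwrite('pics/w1c.png',cv2.resize(im[140:240,180:350],None,fx=4.6,fy=4.6,interpolation=cv2.INTER_CUBIC)[:,:,::-1])
g=im.max(2)
print(g[193,230:300]); print(g[165:235,266])
M=np.zeros(d.shape,np.uint8); M[168:222,235:298]=(C[168:222,235:298,2]>.023)&(C[168:222,235:298,2]<.034)
n,l,s,c=cv2.connectedComponentsWithStats(M); k=1+np.argmax(s[1:,4]); print(s[k],c[k])
uv=np.argwhere(l==k)[:,::-1]; P=onplane(K,W,uv,.028)*1000; print(P.mean(0),cv2.minEnclosingCircle(P[:,:2].astype(np.float32)))
# upright top black band back edge: rows per column with z~.086
for u in (200,230,266,300,330):
    col=C[140:235,u]; q=np.where(abs(col[:,2]-.086)<.006)[0]; print(u,q.min()+140,q.max()+140,onplane(K,W,(u,q.max()+140.5),.086))
    q=np.where((abs(col[:,2]-.006)<.005))[0]; print('   floor',q.min()+140,q.max()+140)
q=np.argwhere((abs(C[:,:,2]-.086)<.006)[150:180])[:, ::-1]+[0,150]; q=q[(q[:,0]>170)&(q[:,0]<360)]
P=onplane(K,W,q,.086)*1000;print(P[:,1].min(),P[:,1].max(),P[np.argmin(P[:,1])],P[np.argmax(P[:,1])])
E
```

```text
[126 126 128 128 125 124 127 123 127 125 124 115  56  28  36  56  68  66
  71  71  68  63  69  73  67  67  71  63  71  67  70  72  67  73  70  77
  73  72  73  73  73  70  67  75  71  70  70  68  70  70  69  64  76  77
  67  67  47  29  50 117 130 129 127 125 124 133 128 125 125 123]
[117 118 119 116 121  85  37  25  31  26  42  70  65  63  66  70  67  61
  59  63  65  72  75  68  73  72  70  71  73  69  75  70  73  76  73  78
  77  72  72  72  78  79  82  75  81  76  81  80  78  77  42  39  55  63
  69  62  65  74 104 105 115 117 111 113 120 118 119 109 106 111]
[ 242  172   47   45 1689] [265.04322084 193.60864417]
[577.52617399 -48.78578374  28.        ] ((577.6931762695312, -48.68035125732422), 18.730464935302734)
200 160 171 [[ 0.54249921 -0.08324462  0.086     ]]
   floor 141 224
230 140 171 [[ 0.54528768 -0.0655049   0.086     ]]
   floor 172 224
266 140 171 [[ 0.54863507 -0.04420946  0.086     ]]
   floor 217 224
300 140 171 [[ 0.55179771 -0.02408931  0.086     ]]
   floor 172 224
330 160 171 [[ 0.55458927 -0.00632996  0.086     ]]
   floor 140 225
-93.55794060309042 5.972429310290364 [539.34003024 -93.5579406   86.        ] [551.31301994   5.97242931  86.        ]
```

View pics/w1c.png

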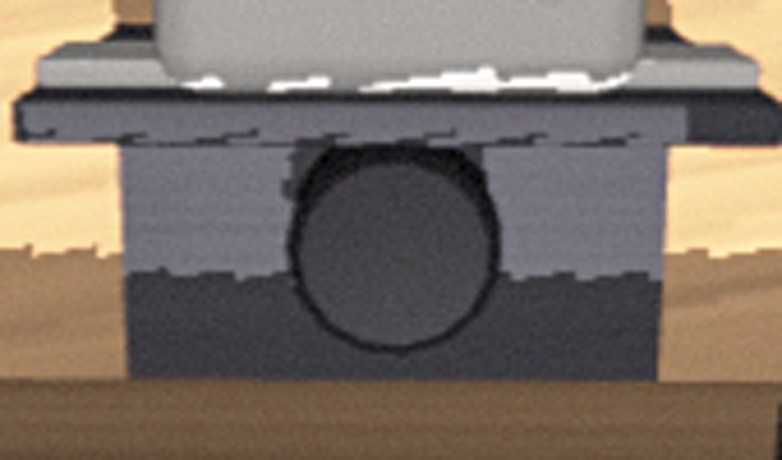

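The wrist view puts the axis at (577.8,-48.8) and the top view at (575.3,-49.2), so I'll use about (576.5,-49). I'll grip the cap by its top 7–8 mm so the body stays above the upright.

{"op": "carry_out", "data": {
  "increments": [
    [0.001, 0.001, -0.04, 0, -0.4],
    [0.001, 0.001, -0.08, 0, -0.4],
    [0.001, 0.001, -0.095, 0, -0.4],
    [0.001, 0.001, -0.1025, 0, -0.4],
    [0.001, 0.001, -0.1025, 0, -0.4],
    [0.001, 0.001, -0.1025, 0, -0.4]
  ]
}}

```text
time_s: 3.35
tool_pos: [0.5777, -0.0499, 0.2042]
tool_rot: [179.8, -0.0, 81.0]
force: [0.2, -0.4, 0.5]
grip_width: 0.0616
```

{"op": "carry_out", "data": {
  "increments": [
    [0, 0, -0.0015, 0, -0.4],
    [0, 0, -0.0015, 0, 1],
    [0, 0, -0.0015, 0, 1],
    [0, 0, -0.0015, 0, 1],
    [0, 0, -0.0015, 0, 1],
    [0, 0, -0.0015, 0, 1],
    [0, 0, -0.0015, 0, 1]
  ],
  "grip_force": 10
}}

```text
time_s: 4.05
tool_pos: [0.5767, -0.0496, 0.201]
tool_rot: [180.0, -0.0, 81.0]
force: [-1.2, 1.0, 1.7]
grip_width: 0.0378
```

{"op": "carry_out", "data": {
  "increments": [
    [0, 0, 0.01, 0, 1],
    [0, 0, 0.03, 0, 1],
    [0, 0, 0.06, 0, 1],
    [0, 0, 0.1, 0, 1],
    [0, 0, 0.12, 0, 1],
    [0, 0, 0.12, 0, 1]
  ]
}}

```text
time_s: 4.65
tool_pos: [0.5778, -0.0502, 0.325]
tool_rot: [179.6, -0.1, 81.0]
force: [0.2, 0.1, 0.1]
grip_width: 0.0378
```

```bash
python3 - <<'E'
from h import *
o=env.get_obs(); print(o['time_s'],o['tool_pos'],o['tool_rot'],o['qpos'],o['grip_width']); save('wrist','w2')
E
```

```text
4.65 [ 0.57781502 -0.05020828  0.32498591] [ 1.79599977e+02 -1.03216806e-01  8.10109178e+01] [-26.93894466  14.09766719  33.90450477 100.56103117  -8.5479423
  67.48374709  90.40817207] 0.037824355187413755
```

View pics/w2.png

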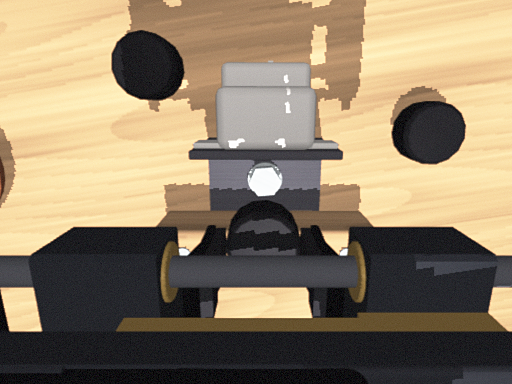

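The cap (~(263,225)) is held and the bare hex head shows at (264,180). Now over to the saucer.

{"op": "carry_out", "data": {
  "increments": [
    [-0.01, -0.04, 0, 0, 1],
    [-0.02, -0.08, 0, 0, 1],
    [-0.03, -0.12, 0, 0, 1],
    [-0.04, -0.16, 0, 0, 1],
    [-0.05, -0.2, 0, 0, 1],
    [-0.056, -0.24, 0, 0, 1],
    [-0.056, -0.273, 0, 0, 1],
    [-0.056, -0.273, -0.03, 0, 1],
    [-0.056, -0.273, -0.06, 0, 1],
    [-0.056, -0.273, -0.09, 0, 1],
    [-0.056, -0.273, -0.1, 0, 1],
    [-0.056, -0.273, -0.11, 0, 1],
    [-0.056, -0.273, -0.11, 0, 1],
    [-0.056, -0.273, -0.11, 0, 1]
  ]
}}

```text
time_s: 6.1
tool_pos: [0.521, -0.323, 0.2117]
tool_rot: [179.9, 0.0, 81.0]
force: [0.7, -0.4, -0.3]
grip_width: 0.038
```

```bash
python3 - <<'E'
from h import *
o=env.get_obs(); print(o['time_s'],o['tool_pos'],o['tool_rot'],o['qpos'],o['force'],o['grip_width']); save('wrist','w3')
E
```

```text
6.1 [ 0.52100587 -0.3229514   0.21169132] [1.79924960e+02 2.34569016e-02 8.10275675e+01] [ -1.48800463  27.19583983  38.3511453  101.39071303 -19.52079805
  58.12076932 125.2569792 ] [ 0.6700461  -0.43058043 -0.28674412] 0.03797101898095119
```

View pics/w3.png

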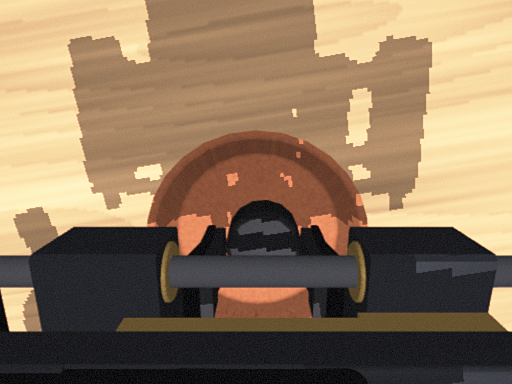

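The cap sits centred in the saucer (rim arc centred on column ~258). I'll lower it and release.

{"op": "carry_out", "data": {
  "increments": [
    [0, 0, -0.004, 0, 1],
    [0, 0, -0.007, 0, 1],
    [0, 0, -0.0095, 0, 1],
    [0, 0, -0.0095, 0, 1],
    [0, 0, -0.0095, 0, 1],
    [0, 0, -0.0095, 0, -0.3],
    [0, 0, -0.0095, 0, -0.3],
    [0, 0, -0.0095, 0, -0.3],
    [0, 0, -0.0095, 0, -0.3]
  ]
}}

```text
time_s: 7.05
tool_pos: [0.5206, -0.3227, 0.2013]
tool_rot: [180.0, -0.0, 81.0]
force: [-0.2, -0.9, -0.9]
grip_width: 0.0549
```

{"op": "carry_out", "data": {
  "increments": [
    [0, 0, 0.03, 0, -0.3],
    [0, 0, 0.07, 0, -0.3],
    [0, 0, 0.1, 0, -0.3],
    [0.01, 0.04, 0.11, 0, -0.3],
    [0.02, 0.08, 0.11, 0, -0.3],
    [0.03, 0.12, 0.11, 0, -0.3],
    [0.04, 0.16, 0.11, 0, -0.3],
    [0.05, 0.2, 0.11, 0, -0.3],
    [0.06, 0.24, 0.11, 0, -0.3],
    [0.065, 0.274, 0.11, 0, -0.3],
    [0.065, 0.274, 0.09, 0, -0.3],
    [0.065, 0.274, 0.09, 0, -0.3],
    [0.065, 0.274, 0.09, 0, -0.3],
    [0.065, 0.274, 0.09, 0, -0.3]
  ]
}}

```text
time_s: 8.45
tool_pos: [0.5857, -0.0502, 0.2921]
tool_rot: [179.9, 0.0, 80.9]
force: [-0.4, 0.6, -0.4]
grip_width: 0.0567
```

```bash
python3 - <<'E'
from h import *
o=env.get_obs(); print(o['time_s'],o['tool_pos'],o['tool_rot'],o['force'],o['grip_width']); save('wrist','w4'); save('top','top4'); save('scene','scene4')
p=np.load('pics/w4.npz')['p']; cv2.imwrite('pics/w4c.png',cv2.resize(p[140:240,200:330],None,fx=6,fy=6,interpolation=cv2.INTER_CUBIC)[:,:,::-1])
E
```

```text
8.45 [ 0.58566883 -0.05019579  0.29210576] [1.79938080e+02 1.23668785e-02 8.08890972e+01] [-0.40537369  0.63763995 -0.40761175] 0.05665775493518761
```

View pics/w4c.png

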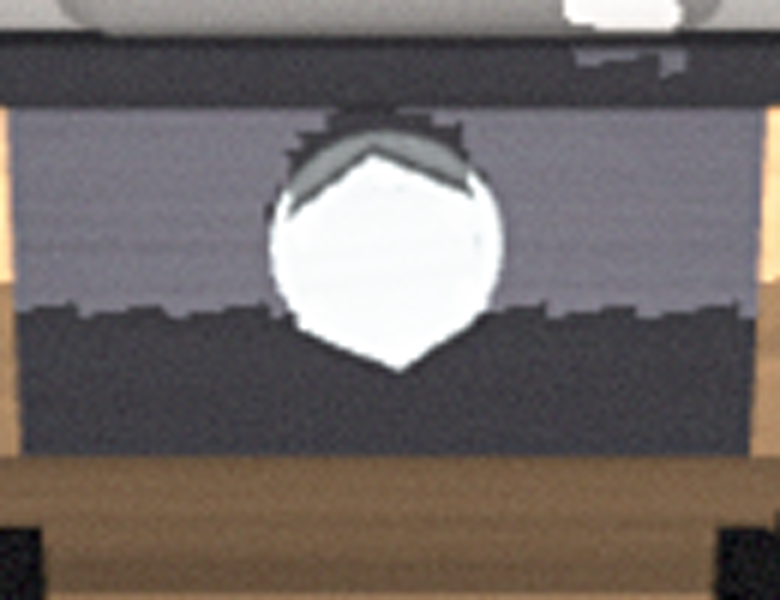

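View pics/top4.png

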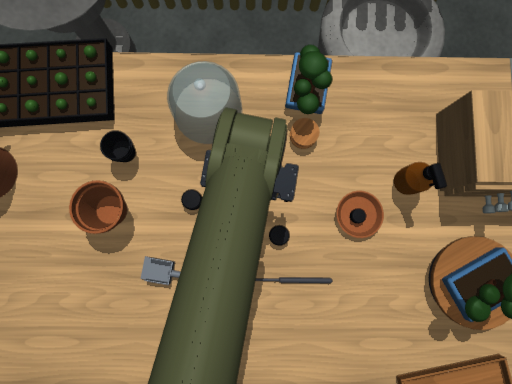

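```bash
cat > hexo.py <<'E'
from h import *
def hexpose(f,o):
    im=np.load('pics/'+f+'.npz')['p']; K,W=cam('wrist',o)
    c=(np.linalg.inv(W)@np.array([.5768,-.049,.019,1]))[:3]; c=(K@c/c[2])[:2].astype(int); print('pred px',c)
    m=(im.min(2)>205).astype(np.uint8); r=30; w=np.zeros_like(m); w[c[1]-r:c[1]+r,c[0]-r:c[0]+r]=1; m&=w
    n,l,s,cc=cv2.connectedComponentsWithStats(m)
    k=min(range(1,n),key=lambda i:np.hypot(*(cc[i]-c)) if s[i,4]>200 else 1e9); print(s[k],cc[k])
    cn=cv2.findContours((l==k).astype(np.uint8),cv2.RETR_EXTERNAL,cv2.CHAIN_APPROX_NONE)[0][0][:,0]
    P=onplane(K,W,cn,.019)[:,:2]*1000
    ctr,rad=cv2.minEnclosingCircle(P.astype(np.float32)); 
    q=P-ctr; a=np.degrees(np.arctan2(q[:,1],q[:,0])); rr=np.hypot(q[:,0],q[:,1])
    z=np.sum((rr-12.5)*np.exp(6j*np.radians(a))); ca=np.degrees(np.angle(z))/6
    print(f,'t',o['time_s'],'centre',ctr,rad,'corner dir mod60 (world)',ca%60,'rel station x(-9):',(ca+9)%60)
E
python3 - <<'E'
from hexo import *
# w4 taken at 8.45 pose
o4=dict(env.get_obs()); print(o4['time_s'],o4['tool_pos'])
o4['tool_pos']=np.array([0.58566883,-0.05019579,0.29210576]);o4['tool_rot']=np.array([179.938,0.0124,80.889]);o4['time_s']=8.45
hexpose('w4',o4)
K,W=cam('wrist',o4); P=onplane(K,W,[(262.7,165.3),(266.8,201.7)],.019); print(P, np.degrees(np.arctan2(*(P[0]-P[1])[[1,0]])))
o=env.get_obs(); save('wrist','w5'); hexpose('w5',o)
E
```

```text
8.6 [ 0.58574197 -0.04973509  0.29207   ]
pred px [262 184]
[245 166  39  35 942] [264.18259023 183.02866242]
w4 t 8.45 centre (574.9529418945312, -47.81577682495117) 14.796525001525879 corner dir mod60 (world) 57.73443236851823 rel station x(-9): 6.734432368518229
[[ 0.56247745 -0.04681123  0.019     ]
 [ 0.59107344 -0.04817594  0.019     ]] 177.26769500100653
pred px [262 184]
[244 167  39  34 948] [263.42721519 183.04746835]
w5 t 8.6 centre (575.1165161132812, -47.78020477294922) 14.771221160888672 corner dir mod60 (world) 59.01947358072319 rel station x(-9): 8.019473580723183
```

Top view: the cap is in the saucer at (357,215) and the bystanders haven't moved. The hex corner axis is 8° past the gap direction at t=8.6 and turning at ~8.6°/s, so the flats next face ±y at t≈14.6. I'll descend with the tool 9–10 mm towards the batten so the body clears the upright.

{"op": "carry_out", "data": {
  "increments": [
    [0.0018, -0.0003, -0.03, 0, 0],
    [0.0018, -0.0003, -0.06, 0, 0.1],
    [0.0018, -0.0003, -0.08, 0, 0.1],
    [0.0018, -0.0003, -0.087, 0, 0.1],
    [0.0018, -0.0003, -0.087, 0, 0.1],
    [0.0018, -0.0003, -0.087, 0, 0.1]
  ]
}}

```text
time_s: 9.25
tool_pos: [0.588, -0.0492, 0.2054]
tool_rot: [179.9, -0.0, 81.0]
force: [0.6, 0.6, -0.1]
grip_width: 0.0394
```

```bash
python3 - <<'E'
from h import *
o=env.get_obs(); print(o['time_s'],o['tool_pos'],o['tool_rot'],o['force'],o['grip_width']); save('wrist','w6'); save('scene','scene6')
p=np.load('pics/scene6.npz')['p']; cv2.imwrite('pics/s6c.png',cv2.resize(p[120:260,180:320],None,fx=4,fy=4,interpolation=cv2.INTER_CUBIC)[:,:,::-1])
E
```

```text
9.25 [ 0.58804906 -0.04924327  0.20543788] [ 1.79894401e+02 -1.73480110e-02  8.10074737e+01] [ 0.63659942  0.61063453 -0.10201491] 0.03938205239558866
```

View pics/w6.png

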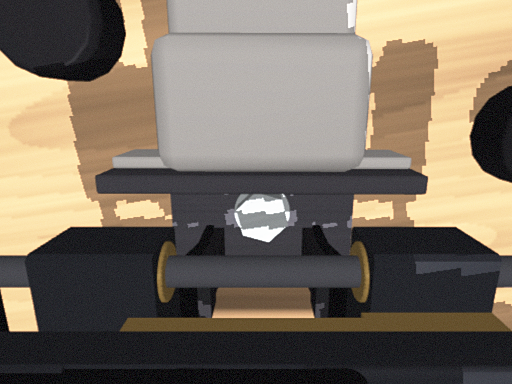

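View pics/s6c.png

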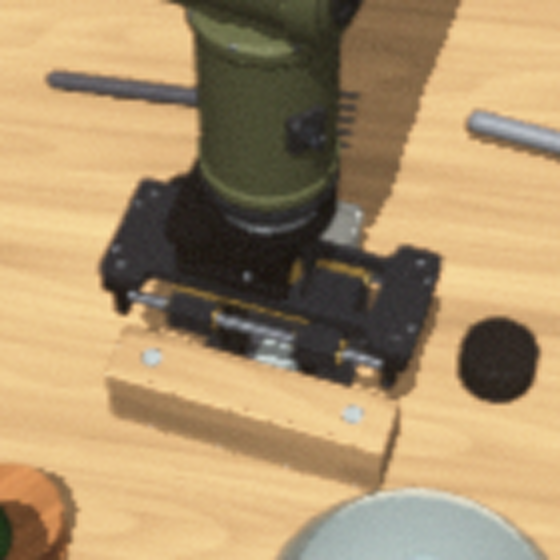

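```bash
python3 - <<'E'
from h import *
o={'tool_pos':np.array([.58804906,-.04924327,.20543788]),'tool_rot':np.array([179.894,-.017,81.007])}
p=np.load('pics/w6.npz'); im=p['p'];K,W=cam('wrist',o); C=cloud(K,W,p['d'])
print(im.max(2)[183:204,130],im.max(2)[183:204,400])
ex=np.array([.9877,-.1564]); ey=np.array([.1564,.9877]); t=o['tool_pos'][:2]
for u in (120,150,375,400):
    v=np.where(abs(C[175:215,u,2]-.086)<.006)[0].max()+175.5
    P=onplane(K,W,(u,v),.086)[0]; print(u,v,'edge rel tool along ex mm',(P[:2]-t)@ex*1000,C[int(v-2),u])
for u in (98,426):
    P=onplane(K,W,(u,190),.086)[0]; print('end',(P[:2]-t)@ey*1000)
E
```

```text
[ 63  64  65  72  70  71  64  70  70  58  88 177 178 164 163 165 160 156
 153 196 255] [ 66  66  71  70  65  72  67  64  65  61  68 123 172 173 170 161 165 167
 168 167 172]
120 193.5 edge rel tool along ex mm -41.96170631532427 [ 0.53905267 -0.08523985  0.0860945 ]
150 193.5 edge rel tool along ex mm -41.96478255163052 [ 0.54056242 -0.07653225  0.08557881]
375 194.5 edge rel tool along ex mm -41.6756214302001 [ 0.55125424 -0.00961215  0.08632808]
400 194.5 edge rel tool along ex mm -41.678165233388164 [ 0.55239547 -0.00222908  0.08642406]
end -49.83297851991813
end 48.79769871848514
```

{"op": "carry_out", "data": {
  "increments": [
    [-0.0015, 0, -0.003, 0, 0.1],
    [-0.0015, 0, -0.006, 0, 0.15],
    [-0.0015, 0, -0.009, 0, 0.2],
    [-0.0015, 0, -0.012, 0, 0.2],
    [-0.0015, 0, -0.0125, 0, 0.2],
    [-0.0015, 0, -0.0125, 0, 0.2]
  ]
}}

```text
time_s: 9.95
tool_pos: [0.5859, -0.049, 0.1915]
tool_rot: [-180.0, 0.0, 81.0]
force: [0.1, -0.4, 0.2]
grip_width: 0.0346
```

```bash
python3 - <<'E'
from h import *
o=env.get_obs(); print(o['time_s'],o['tool_pos'],o['tool_rot'],o['force'],o['wrist_torque'],o['grip_width']); save('wrist','w7')
p=np.load('pics/w7.npz'); im=p['p'];K,W=cam('wrist',o); C=cloud(K,W,p['d'])
ex=np.array([.9877,-.1564]); ey=np.array([.1564,.9877]); t=o['tool_pos'][:2]
for u in (110,130,390,410):
    v=np.where(abs(C[175:225,u,2]-.086)<.006)[0].max()+175.5
    P=onplane(K,W,(u,v),.086)[0]; print(u,v,'edge rel tool along ex mm',(P[:2]-t)@ex*1000)
cv2.imwrite('pics/w7c.png',cv2.resize(im[170:300,170:360],None,fx=4,fy=4,interpolation=cv2.INTER_CUBIC)[:,:,::-1])
E
```

```text
9.95 [ 0.5858539  -0.04899641  0.19154251] [-1.79979339e+02  5.68401122e-03  8.10207025e+01] [ 0.06498005 -0.44823948  0.1998139 ] [-0.00326027 -0.02471903 -0.00332628] 0.0345606620062763
110 215.5 edge rel tool along ex mm -39.823318602589474
130 215.5 edge rel tool along ex mm -39.82668174179581
390 216.5 edge rel tool along ex mm -39.59225497724343
410 216.5 edge rel tool along ex mm -39.5956127860064
```

View pics/w7c.png

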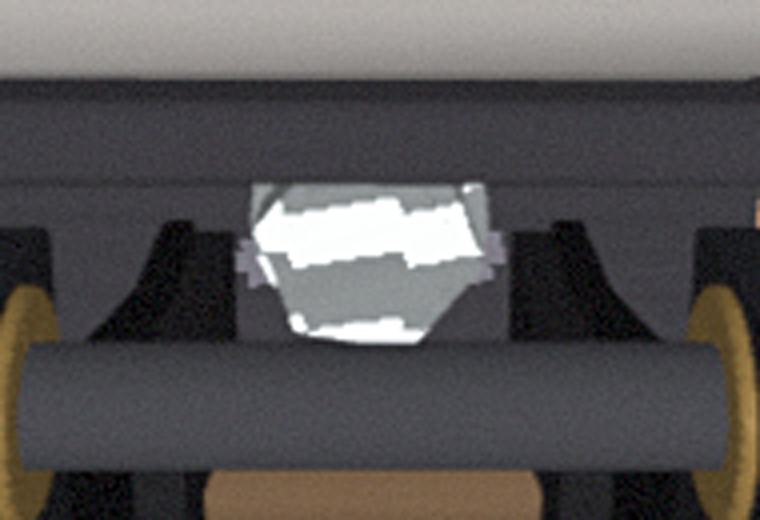

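No contact, and the fingers straddle the head, centred to within 1 mm (head at columns 252–488 in the crop, between finger edges at 237 and 510). I'll creep 1 mm closer while waiting for the flats.

{"op": "carry_out", "data": {
  "increments": [
    [-0.0005, 0, 0, 0, 0.2],
    [-0.001, 0.0, 0, 0, 0.2],
    [-0.001, 0, 0, 0, 0.2],
    [-0.001, 0, 0, 0, 0.2],
    [-0.001, 0, 0, 0, 0.2],
    [-0.001, 0, 0, 0, 0.2],
    [-0.001, 0, 0, 0, 0.2],
    [-0.001, 0, 0, 0, 0.2],
    [-0.001, 0, 0, 0, 0.2],
    [-0.001, 0, 0, 0, 0.2],
    [-0.001, 0, 0, 0, 0.2],
    [-0.001, 0, 0, 0, 0.2],
    [-0.001, 0, 0, 0, 0.2],
    [-0.001, 0, 0, 0, 0.2],
    [-0.001, 0, 0, 0, 0.2],
    [-0.001, 0, 0, 0, 0.2],
    [-0.001, 0, 0, 0, 0.2],
    [-0.001, 0, 0, 0, 0.2],
    [-0.001, 0, 0, 0, 0.2],
    [-0.001, 0, 0, 0, 0.2]
  ]
}}

```text
time_s: 12.0
tool_pos: [0.585, -0.049, 0.1918]
tool_rot: [180.0, -0.0, 81.0]
force: [0.4, -0.1, 0.3]
grip_width: 0.0346
```

{"op": "carry_out", "data": {
  "increments": [
    [0, 0, 0, 0, 0.25],
    [0, 0, 0, 0, 0.25],
    [0, 0, 0, 0, 0.25],
    [0, 0, 0, 0, 0.25],
    [0, 0, 0, 0, 0.25],
    [0, 0, 0, 0, 0.25],
    [0, 0, 0, 0, 0.25],
    [0, 0, 0, 0, 0.25],
    [0, 0, 0, 0, 0.25],
    [0, 0, 0, 0, 0.25],
    [0, 0, 0, 0, 0.25],
    [0, 0, 0, 0, 0.25],
    [0, 0, 0, 0, 0.25],
    [0, 0, 0, 0, 0.25],
    [0, 0, 0, 0, 0.25],
    [0, 0, 0, 0, 0.25],
    [0, 0, 0, 0, 0.25],
    [0, 0, 0, 0, 0.25]
  ]
}}

```text
time_s: 13.8
tool_pos: [0.5849, -0.049, 0.1918]
tool_rot: [180.0, -0.0, 81.0]
force: [-0.7, -0.7, 0.2]
grip_width: 0.0326
```

```bash
python3 - <<'E'
from h import *
o=env.get_obs(); print(o['time_s'],o['tool_pos'],o['tool_rot'],o['force'],o['wrist_torque'],o['grip_width']); save('wrist','w8')
p=np.load('pics/w8.npz'); im=p['p']
cv2.imwrite('pics/w8c.png',cv2.resize(im[170:300,170:360],None,fx=4,fy=4,interpolation=cv2.INTER_CUBIC)[:,:,::-1])
E
```

```text
13.8 [ 0.58494504 -0.04895184  0.19179018] [ 1.79996909e+02 -4.95713524e-03  8.10244172e+01] [-0.74650427 -0.68476683  0.20464357] [0.0067766  0.03468803 0.02294343] 0.03255034193601798
```

View pics/w8c.png

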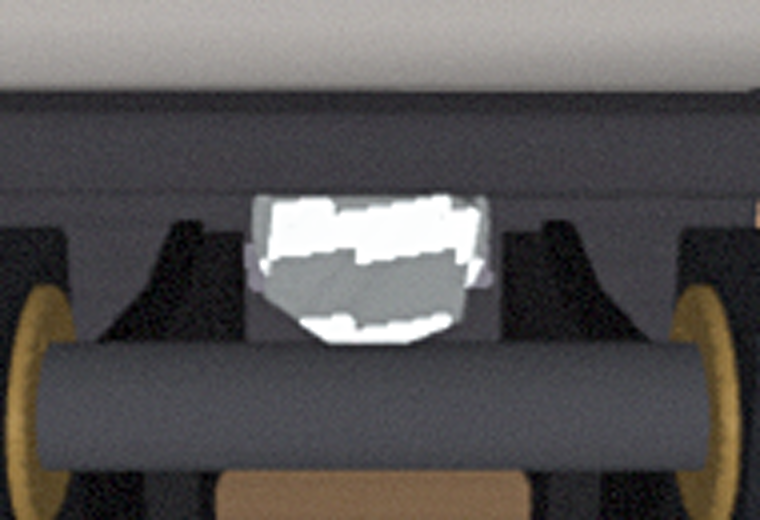

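The head's side edges are now nearly parallel to the gap axis, about 6° short as predicted. I'll close at about 14.2 s.

{"op": "carry_out", "data": {
  "increments": [
    [0, 0, 0, 0, 0.3],
    [0, 0, 0, 0, 0.3],
    [0, 0, 0, 0, 0.3],
    [0, 0, 0, 0, 1],
    [0, 0, 0, 0, 1],
    [0, 0, 0, 0, 1],
    [0, 0, 0, 0, 1],
    [0, 0, 0, 0, 1],
    [0, 0, 0, 0, 1],
    [0, 0, 0, 0, 1]
  ],
  "grip_force": 45
}}

```text
time_s: 14.85
tool_pos: [0.5849, -0.0493, 0.1918]
tool_rot: [180.0, 0.0, 81.0]
force: [-0.4, -1.9, -0.3]
grip_width: 0.0225
```

```bash
python3 - <<'E'
from h import *
o=env.get_obs(); print(o['time_s'],o['tool_pos'],o['tool_rot'],o['force'],o['wrist_torque'],o['grip_width']); save('wrist','w9')
p=np.load('pics/w9.npz'); im=p['p']
cv2.imwrite('pics/w9c.png',cv2.resize(im[170:300,170:360],None,fx=4,fy=4,interpolation=cv2.INTER_CUBIC)[:,:,::-1])
E
```

```text
14.85 [ 0.58490779 -0.04927239  0.19179126] [1.79992373e+02 2.23780284e-02 8.10185468e+01] [-0.42201303 -1.91996921 -0.31274537] [-0.49381766 -0.00709397  0.13503571] 0.022512005093834147
```

View pics/w9c.png

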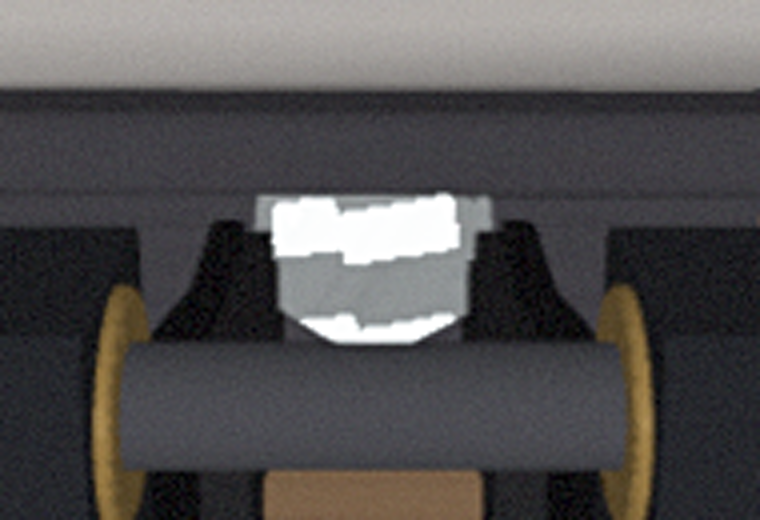

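The wrist torque of +0.135 N m about z matches the bolt's 0.12 N m. I'll hold for 2 s to see whether the head stays still.

{"op": "carry_out", "data": {
  "increments": [
    [0, 0, 0, 0, 1],
    [0, 0, 0, 0, 1],
    [0, 0, 0, 0, 1],
    [0, 0, 0, 0, 1],
    [0, 0, 0, 0, 1],
    [0, 0, 0, 0, 1],
    [0, 0, 0, 0, 1],
    [0, 0, 0, 0, 1],
    [0, 0, 0, 0, 1],
    [0, 0, 0, 0, 1],
    [0, 0, 0, 0, 1],
    [0, 0, 0, 0, 1],
    [0, 0, 0, 0, 1],
    [0, 0, 0, 0, 1],
    [0, 0, 0, 0, 1],
    [0, 0, 0, 0, 1],
    [0, 0, 0, 0, 1],
    [0, 0, 0, 0, 1],
    [0, 0, 0, 0, 1],
    [0, 0, 0, 0, 1]
  ]
}}

```text
time_s: 16.9
tool_pos: [0.5849, -0.0492, 0.1918]
tool_rot: [180.0, 0.0, 81.0]
force: [-0.5, -4.9, 0.3]
grip_width: 0.0227
```

```bash
python3 - <<'E'
from h import *
o=env.get_obs(); print(o['time_s'],o['tool_pos'],o['tool_rot'],o['force'],o['wrist_torque'],o['grip_width']); save('wrist','w10'); save('scene','scene10'); save('top','top10')
a=np.load('pics/w9.npz')['p'][170:300,170:360];p=np.load('pics/w10.npz')['p'][170:300,170:360]
print('diff',cv2.absdiff(a,p).mean(), cv2.absdiff(a,p)[45:90,60:125].mean())
cv2.imwrite('pics/w10c.png',cv2.resize(p,None,fx=4,fy=4,interpolation=cv2.INTER_CUBIC)[:,:,::-1])
s0=np.load('pics/scene0.npz')['p'];s=np.load('pics/scene10.npz')['p']; cv2.imwrite('pics/sdiff.png',cv2.absdiff(s0,s))
E
```

```text
16.9 [ 0.58491509 -0.04920412  0.19180547] [1.79991914e+02 1.58851734e-02 8.10187873e+01] [-0.48659781 -4.90492372  0.28476358] [-1.13272661  0.03981208  0.16855722] 0.022732813451835605
diff 3.676761133603239 3.282962962962963
```

View pics/w10c.png

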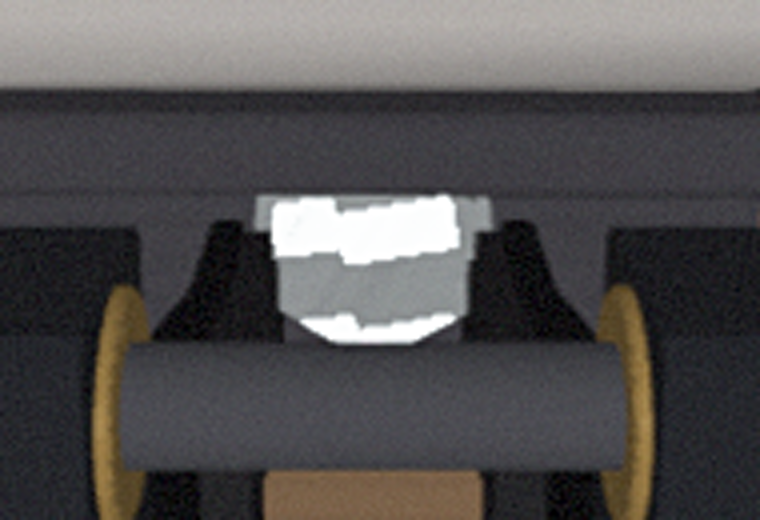

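View pics/scene10.png

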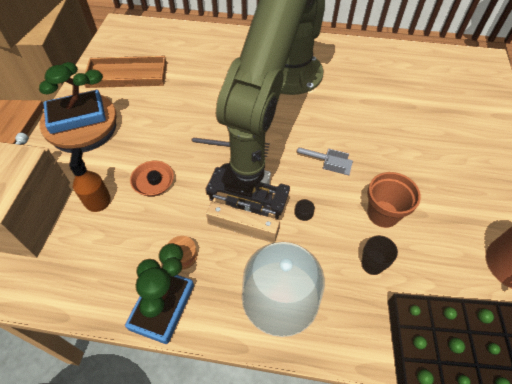

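View pics/sdiff.png

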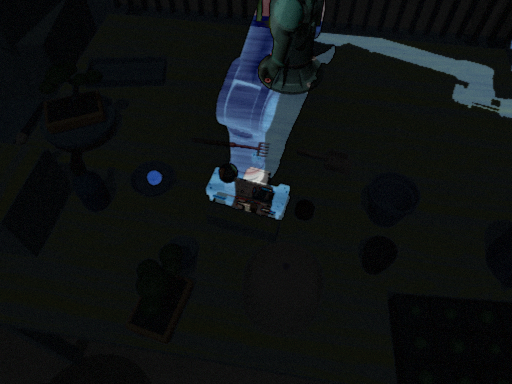

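The head has not moved between t=14.9 and t=16.9: the wrist picture is unchanged except for noise. The cap lies in the saucer at (154,178) in the scene view, and the difference picture shows only the arm, its shadow and the cap. I'm handing in now.

```bash
python3 - <<'E'
from h import *
print(env.sign_off())
E
```

```text
the job is handed in; nothing more can be done
None
```

The bolt head is gripped by two of its flats and no longer turns. The black cap lies in the terracotta saucer. I handed the job in at about 17 s, still gripping at 45 N.

**Last checks that passed**
- **Head:** the wrist pictures at 14.9 s and 16.9 s show it in the same position. Wrist torque about the vertical was 0.14–0.17 N m, against the expected 0.12 N m.
- **Bench:** compared with the start, the scene view shows only the arm, its shadow and the cap changed. The arm covers the look-alike cap in front of the bracket in that view, so I did not re-check that one at the end.

**What disagreed or drifted**
- **Camera positions:** the top and wrist cameras put the bolt's axis about 2.5 mm apart along x. I used a value in between, and kept the gripper about 9 mm towards the batten so its body cleared the upright.
- **Finger opening:** it reads 22.7 mm on the 24 mm head, which I take to be finger flex.
- **Sideways force:** it rose from 1.9 to 4.9 N during the 2 s hold, well under the limits.

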